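# Get the white jar out from behind the condiments

### The job

The white jar is hemmed in on the bamboo condiment stand by three tall things: the amber bottle, the pepper mill and the steel canister. Clear those three onto the chopping board, then bring the jar out to the middle of the round cork mat, and after that stand the three back on the stand, each on the very spot it came from. Carry everything upright, set it down without dropping it, and leave the garlic press, the scoop and the spatula lying where they are.

Things in the scene. Friction and masses are not known exactly. Their poses are not given: they have to be found in the camera images.
- jar: The thing to fetch: low white ceramic jar, round, 0.3 kg. Body 60 mm diameter up to 53 mm, dark seal, flat white lid 62 mm diameter from 55 to 66 mm, no knob, stays on. Origin: centre of its underside, z up. Grip the body, TCP about 37 mm above the underside. It starts near the stand's back board with a tall thing at its left, right and front, too close for the gripper until they are gone.
- bottle: Tall amber glass bottle, paper label, red cap; 160 mm high, upright, about 0.32 kg. Body 56 mm diameter up to 100 mm, shoulder, 26 mm neck up to 136 mm, fixed cap 34 mm diameter from 136 to 160 mm. Origin: centre of its underside, z up. Grip the cap, TCP about 146 mm above the underside. Starts on one of three shuffled spots round the jar.
- mill: Dark wooden pepper mill, 160 mm high, upright, about 0.24 kg, rigid. Base 54 mm diameter up to 55 mm, waist 36 mm, cylindrical head 46 mm diameter from 102 to 144 mm, small steel knob on top. Origin: centre of its underside, z up. Grip the head, TCP about 128 mm above the underside. Starts on one of three shuffled spots round the jar.
- canister: Stainless steel canister with blue lid, 160 mm high, upright, about 0.3 kg. Body 58 mm diameter, blue lid 60 mm diameter from 138 to 160 mm, stays on. Origin: centre of its underside, z up. Grip the lid, TCP about 145 mm above the underside. Starts on one of three shuffled spots round the jar.
- stand: Light bamboo condiment stand, fixed, 190 mm (x) by 240 mm (y), turned up to 16 degrees. Origin: centre of its underside, on the counter. Floor 10 mm above the counter; rim 22 mm high, 8 mm thick at the front (+x) and both sides; back board 12 mm thick, 150 mm high along the -x edge (robot's side).
- board: Brown wooden chopping board, fixed, the side area: 300 mm (its x) by 150 mm (its y), 15 mm thick. Origin at the centre of its underside. Empty at the start; room for the three tall things in a row along its x. To the left or to the right of the stand.
- mat: Round cork mat, fixed, 130 mm diameter, 8 mm thick. Origin at the centre of its underside. Empty at the start; on the other side of the stand from the board.
- press: Stainless steel garlic press lying flat, about 175 mm long and 27 mm high. Bystander. Origin on the counter near its middle, x along its length.
- scoop: Green plastic scoop lying on the counter, about 135 mm long and 26 mm high. Bystander. Origin on the counter at the foot of the scoop's back wall, x along its length towards the mouth.
- spatula: Wooden spatula lying flat beyond the stand, 275 mm long and 9 mm high. Bystander. Origin on the counter near its middle, x along its length towards the blade.
Mind the look-alikes: they are no part of the job. Of the things shaped like the mill, the wooden one is meant. There is more than one size of the bottle; the one meant has the size given above.

How it is judged:
By the outcome, as a careful person would: the job done as asked, in the order asked, and still so for the second after the job is handed in, with the robot touching nothing.
It also fails if it takes over 128 s, if anything falls off the work surface, if the arm or the gripper's body presses on something with over 40 N, if the wrist force passes 120 N, or if a joint passes its speed limit or range.

### The arm

A 6-joint arm with a two-finger parallel gripper is mounted at the origin on the work surface. World frame = base frame: x ahead of the robot, y to its left, z up, the work surface at z = 0. Lengths are in m, angles in rad, forces in N, time in s.
With the tool pointing down it reaches from about 0.275 to 0.725 m from the base axis. Payload 15.9 kg.
Tool frame: the origin (TCP) lies between the finger pads, 19 mm behind the fingertips; this is the grasp point; z points along the fingers, y is the line along which they close (so a half turn about z gives the same grasp; the last joint's range is limited). The gripper opens to 85 mm and grips with 20 to 120 N. Pads are 22 mm wide; open, the fingers measure 114 mm over their backs; the gripper's body (76 mm by 85 mm) begins 54 mm behind the grasp point. The pads swing forward as they close: fully open they stand 13 mm farther back than shut.
Start: joints at [1.215, 0.213, -0.034, 1.323, 0, 1.571], TCP at [0.174, 0.469, 0.25] pointing down, gripper open.
Joint ranges: [-2.98, 2.98], [-0.74, 1.72], [-1.14, 1.35], [-2.1, 2.04], [-1.57, 1.44], [-3.14, 3.14]. Speed limits (rad/s): [1.89, 1.89, 2.39, 2.57, 3.14, 3.14].

### API

Orientations are given as a rotation vector (axis times angle).
In Python, from workcell import * gives the robot as it stands. The module is installed in compiled form; this text tells all that it offers.
- The arm moves only by the shell command python3 -m inch 'ROWS' [FORCE]. ROWS is JSON, a list of rows, each a list of 3 entries, a list of its own where there are three numbers: the finger opening in mm, from 0 to 85.4, then the shift along the world's x, y, z in units of 40 mm (1.0 is 40 mm), then the turn, a rotation vector about the world's x, y, z in units of 8 degrees (1.0 is 8 degrees). In form: [[fingers, [tx, ty, tz], [ax, ay, az]], ...]. A call has exactly 10 rows; each row shifts and turns the commanded pose from where the row before left it; what a row does not reach is not made up. A row lasts 1/8 s, in which the tool goes at most 62.5 mm and 10.7 degrees, less where a joint would pass 70% of its speed; a pose out of reach is approached as far as the arm can. A call is refused whole if a number of a shift passes 1 or a number of a turn 1, either way. A call with a gripper value outside its range is refused whole. The fingers move at their own pace and stop on an object; FORCE is the grip in N (left out, the last holds). Time passes only in rows, so rows that do not move let the fingers close, or fill a call up. It gives the time, the measured TCP pose, the force, the opening and the grip force at its end, in the units of the state.
- sense(): the state, without advancing time (a new reading comes with each control period).
- grab_frame(name): name is "scene" or "top" or "wrist"; returns a dict with "frame" (480x640x3 uint8, red, green, blue), "fx", "fy", "cx", "cy" (pixels), "rvec" (rotation vector, rad) and "tvec" (3), from world to camera coordinates, as OpenCV has them. Camera axes: x right, y down, z forward; pixel columns grow to the right and rows downward; lengths in m; the calibration is good to about 2 mm. A picture is of the moment at which its call begins. There is no depth.
- hand_in(): hands the job in; it is judged then, once.
Trained networks look in a picture, given as the dict that the camera call returned (one of the last four; its "shot" number tells which), for a name from the list of things; names that differ only in an ending like _2 or _b are one class to them, and where a whole thing is asked for, a point or a joint stands for the part that bears it (a point fixed in the world has none). Each returns a list of dicts, best first, with "score" (0 to 1); they miss things now and then, are a little off and sometimes report something else, mostly with a low value. They report only what shows in the picture. A call takes as long as a camera call. They do not tell look-alikes from the thing itself.
- regions_of(picture, target): "region" (480x640 bool, what is visible of it) and "uv" ([column, row] in pixels, amid what is visible of it).
The state is a dict: "t": time; "joint_positions": joint angles; "dq": joint speeds; "tau": joint torques, N m; "tool_pos": TCP position; "orientation": TCP orientation; "contact_force": force on the tool from outside, world axes, zero at the start; "wrist_torque": the same for the moment, N m; "width": opening from 0.0 (shut) to 1.0 (fully open); "finger_force": force on a finger pad.
Only numpy, scipy, OpenCV 4.12 (cv2) and the standard library are available. Lean on these libraries where they do the work, as an engineer would, in place of code of your own. Each camera call takes 0.05 s, during which the arm holds its last target. There are 200 camera calls.

## Working session

There is one attempt and no reset: what is moved stays moved. The work goes in short steps, Python scripts to look and compute and a shell command to move; the robot and the scene stay as the last step left them, time stands still between calls to the robot, and variables do not carry over. Pictures are saved under pics/ and viewed, at most 14 in all, crops included, and the job is handed in when it is done.

```bash
mkdir -p pics; cat > h.py <<'E'
from workcell import *
import numpy as np, cv2
def P(f):
    K=np.array([[f["fx"],0,f["cx"]],[0,f["fy"],f["cy"]],[0,0,1.]])
    R,_=cv2.Rodrigues(np.array(f["rvec"],float)); return K,R,np.array(f["tvec"],float).reshape(3)
def ray(f,uv,z):
    K,R,t=P(f); d=R.T@np.linalg.inv(K)@np.array([uv[0],uv[1],1.]); c=-R.T@t
    return c+d*(z-c[2])/d[2]
def proj(f,p):
    K,R,t=P(f); q=K@(R@np.array(p,float)+t); return q[:2]/q[2]
def save(f,n,crop=None,s=1):
    im=f["frame"][:,:,::-1]
    if crop: a,b,c,d=crop; im=im[b:d,a:c]
    if s!=1: im=cv2.resize(im,None,fx=s,fy=s,interpolation=cv2.INTER_CUBIC)
    cv2.imwrite("pics/"+n,im)
E
python3 - <<'E'
from h import *
for n in ("scene","top"):
    f=grab_frame(n); save(f,n+"0.png")
    K,R,t=P(f); print(n,-R.T@t,R[2])
    for k in "jar bottle mill canister stand board mat press scoop spatula".split():
        for r in regions_of(f,k)[:4]:
            m=r["region"]; ys,xs=np.nonzero(m)
            print(k,round(r["score"],2),np.round(r["uv"]),m.sum(),(xs.min(),ys.min(),xs.max(),ys.max()),np.round(ray(f,r["uv"],0.0 if k in("stand","board","mat","press","scoop","spatula") else .16),3))
E
```

```text
scene [1.12869543 0.5970071  0.54252883] [-0.58848523 -0.611796   -0.5285743 ]
jar 0.8 [341. 240.] 735 (np.int64(328), np.int64(221), np.int64(349), np.int64(260)) [0.672 0.182 0.16 ]
bottle 0.84 [303. 203.] 952 (np.int64(296), np.int64(174), np.int64(317), np.int64(247)) [0.63  0.042 0.16 ]
mill 0.87 [316. 240.] 1712 (np.int64(305), np.int64(196), np.int64(330), np.int64(274)) [0.701 0.152 0.16 ]
mill 0.67 [281. 278.] 2122 (np.int64(266), np.int64(235), np.int64(295), np.int64(319)) [0.811 0.195 0.16 ]
canister 0.56 [365. 232.] 2234 (np.int64(350), np.int64(191), np.int64(383), np.int64(272)) [0.622 0.19  0.16 ]
stand 0.84 [346. 258.] 5655 (np.int64(257), np.int64(170), np.int64(405), np.int64(303)) [0.526 0.067 0.   ]
board 0.74 [234. 192.] 2847 (np.int64(182), np.int64(166), np.int64(299), np.int64(219)) [ 0.518 -0.37   0.   ]
mat 0.57 [466. 311.] 2718 (np.int64(428), np.int64(285), np.int64(500), np.int64(333)) [0.488 0.337 0.   ]
press 0.93 [418. 247.] 516 (np.int64(400), np.int64(234), np.int64(436), np.int64(256)) [0.37  0.145 0.   ]
spatula 0.97 [215. 294.] 1528 (np.int64(171
[... 991 characters left out ...]
, np.int64(278)) [0.52  0.116 0.16 ]
stand 0.95 [290. 245.] 7752 (np.int64(215), np.int64(193), np.int64(352), np.int64(305)) [0.57  0.029 0.   ]
board 0.92 [476. 280.] 10758 (np.int64(429), np.int64(205), np.int64(520), np.int64(356)) [ 0.496 -0.356  0.   ]
mat 0.97 [137. 288.] 3234 (np.int64(108), np.int64(255), np.int64(172), np.int64(317)) [0.481 0.339 0.   ]
press 0.77 [251. 340.] 1357 (np.int64(208), np.int64(318), np.int64(296), np.int64(349)) [0.376 0.107 0.   ]
scoop 0.72 [353. 338.] 1049 (np.int64(330), np.int64(327), np.int64(396), np.int64(349)) [ 0.379 -0.1    0.   ]
spatula 0.74 [315. 140.] 1801 (np.int64(277), np.int64(122), np.int64(407), np.int64(149)) [ 0.795 -0.025  0.   ]
```

View pics/scene0.png

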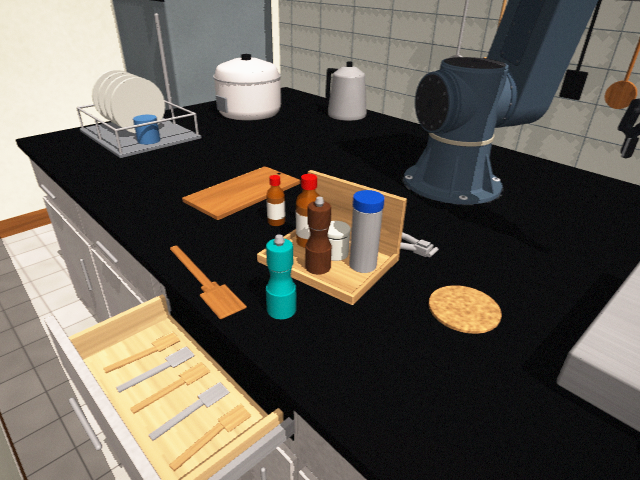

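View pics/top0.png

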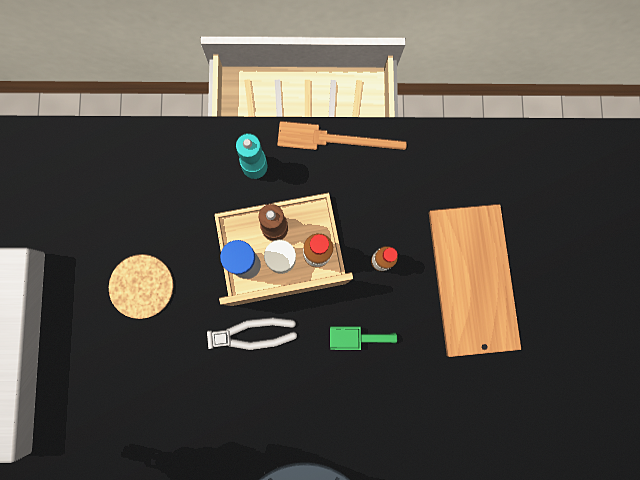

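Scene view: the wooden mill is at (318,235), the teal mill look-alike at (281,278), the big bottle at (307,205) and the small one at (275,200).
Top view: blue canister lid at (238,257), white jar at (280,256), big bottle at (318,246), wooden mill at (272,220). Decoys are the small bottle at (385,258) and the teal mill at (252,155). Next I'll measure, with a close crop to check the choice.

```bash
cat >> h.py <<'E'
from scipy.optimize import minimize
def hullmask(f,x,y,prof):
    a=np.linspace(0,2*np.pi,48); m=np.zeros((480,640),np.uint8)
    for (z0,r0),(z1,r1) in zip(prof[:-1],prof[1:]):
        p=[proj(f,[x+r*np.cos(t),y+r*np.sin(t),z])*16 for z,r in((z0,r0),(z1,r1)) for t in a]
        cv2.fillConvexPoly(m,cv2.convexHull(np.int32(np.round(p))),1,shift=4)
    return m
def fit(f,mask,prof,xy):
    """match centroid of mask with that of a drawn solid of revolution"""
    xy=np.array(xy,float)
    c=lambda m: np.array(np.nonzero(m)).mean(1)[::-1]
    for _ in range(4):
        m=hullmask(f,*xy,prof); d=c(mask)-c(m); z=prof[-1][0]
        u=proj(f,[*xy,z]); xy=xy+(ray(f,u+d,z)-ray(f,u,z))[:2]
    m=hullmask(f,*xy,prof); return xy,(m&mask).sum()/(m|mask).sum()
def blob(mask,uv):
    n,l,s,c=cv2.connectedComponentsWithStats(mask.astype(np.uint8)); 
    i=1+np.argmin(np.linalg.norm(c[1:]-uv,axis=1)+1e3*(s[1:,4]<20)); return (l==i).astype(np.uint8)
def masks(f):
    h,s,v=[a.astype(int) for a in cv2.split(cv2.cvtColor(f["frame"],cv2.COLOR_RGB2HSV))]
    return dict(red=((h<6)|(h>174))&(s>200)&(v>120),blue=(h>105)&(h<128)&(s>150)&(v>60),white=(s<40)&(v>150),dark=(v<110)&(v>25)&(h<15)&(s>80))
E
python3 - <<'E'
from h import *
s=sense(); print(s["orientation"],s["tool_pos"],s["width"])
f=grab_frame("top"); M=masks(f); b=.01
save(f,"crop1.png",(200,120,440,300),3)
for n,col,uv,pr,xy in [("bottle","red",(319,244),[(b+.136,.017),(b+.16,.017)],(.54,-.03)),
  ("canister","blue",(238,257),[(b+.138,.03),(b+.16,.03)],(.52,.116)),("jar","white",(280,256),[(b+.055,.031),(b+.066,.031)],(.53,.045)),
  ("small","red",(390,255),[(.12-.018,.013),(.12,.013)],(.53,-.14))]:
    m=blob(M[col],uv); print(n,m.sum(),fit(f,m,pr,xy))
m=regions_of(f,"mill")[0]["region"].astype(np.uint8)
print("mill",fit(f,m,[(b,.027),(b+.055,.027),(b+.08,.018),(b+.102,.023),(b+.144,.023),(b+.15,.008),(b+.16,.008)],(.6,.05)))
m=M["white"]&0
for k,z in(("board",.015),("mat",.008)):
    r=regions_of(f,k)[0]["region"].astype(np.uint8)
    c=max(cv2.findContours(r,0,2)[0],key=cv2.contourArea)[:,0]
    w=np.array([ray(f,p,z)[:2] for p in c])*1000
    print(k,cv2.minAreaRect(w.astype(np.float32)))
for p in [(214,213),(330,194)]: print("rim",ray(f,p,.022))
for p in [(221,304),(352,280)]: print("backtop",ray(f,p,.15))
g=grab_frame("scene"); M=masks(g)
for n,col,uv,pr,xy in [("bottle","red",(309,182),[(b+.136,.017),(b+.16,.017)],(.54,-.03)),("canister","blue",(368,202),[(b+.138,.03),(b+.16,.03)],(.52,.116))]:
    m=blob(M[col],uv); print("scene",n,m.sum(),fit(g,m,pr,xy))
E
```

```text
[5.56000393e-01 3.09196330e+00 5.27368287e-05] [0.1741939  0.46867807 0.25001581] 0.9977176627235731
bottle 1 (array([ 0.53953115, -0.01446587]), np.float64(0.002890173410404624))
canister 908 (array([0.52750357, 0.11697355]), np.float64(0.8781431334622823))
jar 778 (array([0.54010584, 0.04654774]), np.float64(0.8810872027180068))
small 5 (array([ 0.53602351, -0.14747487]), np.float64(0.025))
mill (array([0.73456331, 0.10248703]), np.float64(0.8993928881179531))
board ((497.32586669921875, -347.11474609375), (299.32769775390625, 152.93385314941406), 5.017828941345215)
mat ((483.56658935546875, 330.70391845703125), (128.708251953125, 125.26566314697266), 89.91120910644531)
rim [0.63274492 0.18277298 0.022     ]
rim [ 0.67259919 -0.05465773  0.022     ]
backtop [0.44549869 0.14541911 0.15      ]
backtop [ 0.48704204 -0.08549006  0.15      ]
scene bottle 228 (array([ 0.55125528, -0.0279213 ]), np.float64(0.7916666666666666))
scene canister 595 (array([0.52886486, 0.11603674]), np.float64(0.8333333333333334))
```

View pics/crop1.png

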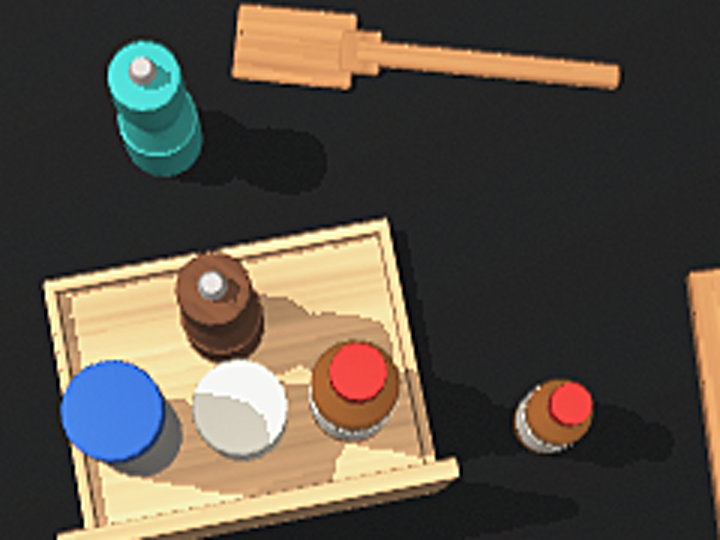

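The crop shows the wooden mill head at about (271,215) full-frame, the amber bottle's cap at (319,244) and the jar at (280,256). They match the description. The teal mill and the small bottle at (388,256) stand outside the stand. I'll refine the mill and bottle positions.

```bash
sed -i 's/(h<6)|(h>174))&(s>200)&(v>120)/(h<5)|(h>172))\&(s>150)\&(v>180)/' h.py
python3 - <<'E'
from h import *
b=.01
mp=[(b,.027),(b+.055,.027),(b+.08,.018),(b+.102,.023),(b+.144,.023),(b+.15,.008),(b+.16,.008)]
for n,uvb,uvm in (("top",(319,244),(271,220)),("scene",(309,182),(318,240))):
    f=grab_frame(n); M=masks(f)
    m=blob(M["red"],uvb); print(n,"bottle",m.sum(),fit(f,m,[(b+.136,.017),(b+.16,.017)],(.55,-.026)))
    r=min(regions_of(f,"mill"),key=lambda r:np.hypot(*(np.array(r["uv"])-uvm))); print(r["uv"])
    print(n,"mill",fit(f,r["region"].astype(np.uint8),mp,(.6,.06)), proj(f,[.61,.058,.17]))
    if n=="top": print(ray(f,(270,214.5),.17),ray(f,(390,254),.11))
E
```

```text
top bottle 277 (array([ 0.55128096, -0.02684241]), np.float64(0.7715877437325905))
[271.3, 221.3]
top mill (array([0.60314382, 0.05974819]), np.float64(0.8609341825902336)) [270.8575345  209.70011875]
[0.60139583 0.05944813 0.17      ] [ 0.53793032 -0.16096872  0.11      ]
scene bottle 182 (array([ 0.54840417, -0.02784458]), np.float64(0.6284722222222222))
[318.1, 240.7]
scene mill (array([0.60453582, 0.05742528]), np.float64(0.8757928118393234)) [316.64258423 198.30580008]
```

```bash
python3 -m inch '[[85,[0.72,-0.95,0],[0,0,0.375]],[85,[0.72,-0.95,0],[0,0,0.375]],[85,[0.72,-0.95,0],[0,0,0.375]],[85,[0.72,-0.95,0],[0,0,0.375]],[85,[0.72,-0.95,0],[0,0,0.375]],[85,[0.72,-0.95,0],[0,0,0.375]],[85,[0.72,-0.95,0],[0,0,0.375]],[85,[0.72,-0.95,0],[0,0,0.375]],[85,[0.72,-0.95,0],[0,0,0.375]],[85,[0.72,-0.95,0],[0,0,0.375]]]' 40
```

```text
t: 2.8
tool_pos: [0.463, 0.0872, 0.2501]
orientation: [-0.266, 3.13, 0.0]
contact_force: [1.1, 1.3, -0.6]
width: 0.997
finger_force: 0.0
```

```bash
python3 -m inch '[[85,[0.55,-0.71,0],[0,0,0]],[85,[0.55,-0.71,0],[0,0,0]],[85,[0.55,-0.71,0],[0,0,0]],[85,[0.55,-0.71,0],[0,0,0]],[75,[0,0,-0.5],[0,0,0]],[70,[0,0,-0.5],[0,0,0]],[60,[0,0,-0.5],[0,0,0]],[60,[0,0,-0.5],[0,0,0]],[60,[0,0,-0.35],[0,0,0]],[60,[0,0,0],[0,0,0]]]' 40
python3 - <<'E'
from h import *
f=grab_frame("wrist"); save(f,"w1.png"); g=grab_frame("scene"); 
im=np.hstack([f["frame"][:, :, ::-1],cv2.resize(g["frame"][130:310,230:410,::-1],(480,480))]); cv2.imwrite("pics/w1.png",cv2.resize(im,(793,340)))
E
```

```text
t: 4.05
tool_pos: [0.5496, -0.0249, 0.1553]
orientation: [0.263, -3.129, -0.0]
contact_force: [-0.4, 0.2, 0.5]
width: 0.7
finger_force: 0.0
```

View pics/w1.png

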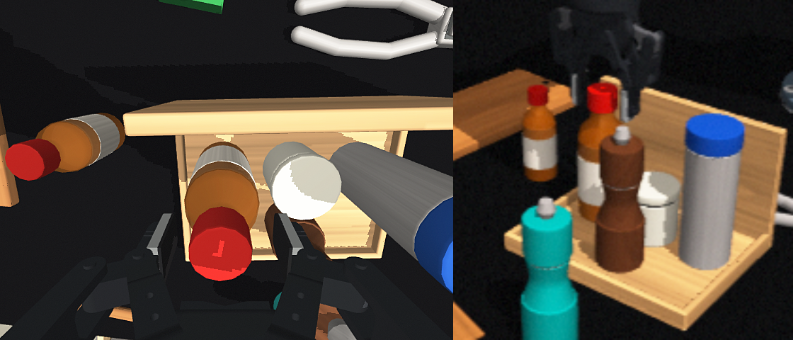

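The wrist view shows the red cap at (220,245) centred between the fingers, so I'll close and lift.

```bash
python3 -m inch '[[25,[0,0,0],[0,0,0]],[25,[0,0,0],[0,0,0]],[25,[0,0,0],[0,0,0]],[25,[0,0,0],[0,0,0]],[25,[0,0,0],[0,0,0]],[25,[0,0,0],[0,0,0]],[25,[0,0,0],[0,0,0]],[25,[0,0,0.2],[0,0,0]],[25,[0,0,0.5],[0,0,0]],[25,[0,0,0.8],[0,0,0]]]' 50
```

```text
t: 5.4
tool_pos: [0.5494, -0.0248, 0.2162]
orientation: [0.263, -3.128, -0.001]
contact_force: [0.1, -1.3, -2.7]
width: 0.382
finger_force: 50.0
```

```bash
python3 -m inch '[[25,[0,0,0.8],[0,0,0]],[25,[0,0,0.8],[0,0,0]],[25,[0,0,0.8],[0,0,0]],[25,[0,0,0.8],[0,0,0]],[25,[0.1,-0.4,0],[0,0,0]],[25,[0.1,-0.8,0],[0,0,0]],[25,[0.1,-0.9,0],[0,0,0]],[25,[0.1,-0.9,0],[0,0,0]],[25,[0.1,-0.9,0],[0,0,0]],[25,[0.1,-0.9,0],[0,0,0]]]'
python3 -m inch '[[25,[0.1,-0.9,0],[0,0,0]],[25,[0.1,-0.9,0],[0,0,0]],[25,[0.1,-0.8,0],[0,0,0]],[25,[0,-0.4,0],[0,0,0]],[25,[0,0,-0.6],[0,0,0]],[25,[0,0,-0.9],[0,0,0]],[25,[0,0,-0.9],[0,0,0]],[25,[0,0,-0.9],[0,0,0]],[25,[0,0,-0.6],[0,0,0]],[25,[0,0,-0.1],[0,0,0]]]'
```

```text
t: 6.65
tool_pos: [0.5738, -0.2189, 0.3426]
orientation: [0.263, -3.129, -0.001]
contact_force: [1.0, -0.9, -3.6]
width: 0.387
finger_force: 50.2
t: 7.9
tool_pos: [0.5846, -0.3369, 0.1812]
orientation: [0.262, -3.127, -0.004]
contact_force: [-0.4, 0.3, -3.1]
width: 0.382
finger_force: 50.3
```

```bash
python3 -m inch '[[25,[0,0,-0.25],[0,0,0]],[25,[0,0,-0.15],[0,0,0]],[25,[0,0,-0.08],[0,0,0]],[25,[0,0,-0.04],[0,0,0]],[25,[0,0,-0.02],[0,0,0]],[25,[0,0,0],[0,0,0]],[25,[0,0,0],[0,0,0]],[25,[0,0,0],[0,0,0]],[25,[0,0,0],[0,0,0]],[25,[0,0,0],[0,0,0]]]'
```

```text
t: 9.15
tool_pos: [0.5862, -0.3369, 0.1624]
orientation: [0.263, -3.131, 0.0]
contact_force: [-0.6, 0.6, -3.7]
width: 0.381
finger_force: 50.4
```

```bash
python3 -m inch '[[25,[0,0,-0.03],[0,0,0]],[25,[0,0,-0.02],[0,0,0]],[25,[0,0,0],[0,0,0]],[25,[0,0,0],[0,0,0]],[25,[0,0,0],[0,0,0]],[25,[0,0,0],[0,0,0]],[25,[0,0,0],[0,0,0]],[25,[0,0,0],[0,0,0]],[25,[0,0,0],[0,0,0]],[25,[0,0,0],[0,0,0]]]'
```

```text
t: 10.4
tool_pos: [0.5867, -0.3373, 0.1618]
orientation: [-0.263, 3.129, -0.002]
contact_force: [-1.2, 0.2, 9.3]
width: 0.386
finger_force: 51.6
```

```bash
python3 -m inch '[[45,[0,0,0],[0,0,0]],[60,[0,0,0],[0,0,0]],[75,[0,0,0],[0,0,0]],[85,[0,0,0.3],[0,0,0]],[85,[0,0,0.7],[0,0,0]],[85,[0,0,0.7],[0,0,0]],[85,[0,0,0.6],[0,0,0]],[85,[0.04,0.4,0],[0,0,0]],[85,[0.04,0.8,0],[0,0,0]],[85,[0.04,0.9,0],[0,0,0]]]'
python3 -m inch '[[85,[0.04,0.95,0],[0,0,0]],[85,[0.04,0.95,0],[0,0,0]],[85,[0.04,0.95,0],[0,0,0]],[85,[0.04,0.95,0],[0,0,0]],[85,[0.04,0.95,0],[0,0,0]],[85,[0.04,0.95,0],[0,0,0]],[85,[0.04,0.95,0],[0,0,0]],[85,[0.04,0.8,0],[0,0,0]],[85,[0,0.35,0],[0,0,0]],[85,[0,0,0],[0,0,0]]]'
```

```text
t: 11.65
tool_pos: [0.5907, -0.2515, 0.2518]
orientation: [0.263, -3.13, -0.001]
contact_force: [1.0, -0.3, -0.3]
width: 0.99
finger_force: 0.0
t: 12.9
tool_pos: [0.6034, 0.0597, 0.2522]
orientation: [0.265, -3.13, 0.0]
contact_force: [-0.2, -0.5, 0.2]
width: 0.99
finger_force: 0.0
```

```bash
python3 - <<'E'
from h import *
f=grab_frame("wrist"); g=grab_frame("scene"); 
im=np.hstack([f["frame"][:, :, ::-1],cv2.resize(g["frame"][130:310,180:410,::-1],(613,480))]); cv2.imwrite("pics/w2.png",cv2.resize(im,(798,306)))
E
```

```text
(no output)
```

View pics/w2.png

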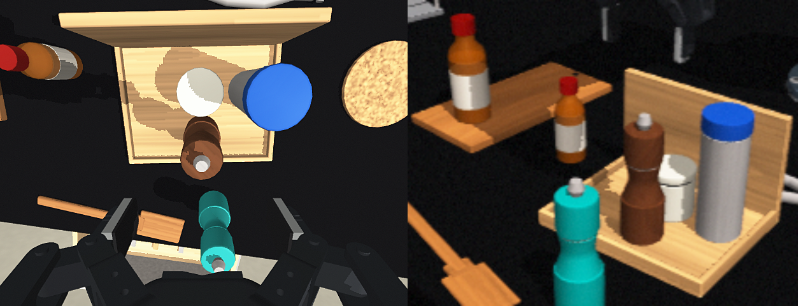

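The bottle stands upright on the board and the wooden mill is centred at (200,160) under the gripper. I'll descend on the mill.

```bash
python3 -m inch '[[75,[0,0,-0.6],[0,0,0]],[70,[0,0,-0.8],[0,0,0]],[70,[0,0,-0.8],[0,0,0]],[70,[0,0,-0.5],[0,0,0]],[70,[0,0,-0.15],[0,0,0]],[70,[0,0,0],[0,0,0]],[38,[0,0,0],[0,0,0]],[38,[0,0,0],[0,0,0]],[38,[0,0,0],[0,0,0]],[38,[0,0,0],[0,0,0]]]' 50
python3 -m inch '[[38,[0,0,0],[0,0,0]],[38,[0,0,0],[0,0,0]],[38,[0,0,0.3],[0,0,0]],[38,[0,0,0.7],[0,0,0]],[38,[0,0,0.9],[0,0,0]],[38,[0,0,0.9],[0,0,0]],[38,[0,0,0.9],[0,0,0]],[38,[0,0,0.9],[0,0,0]],[38,[0,0,0.4],[0,0,0]],[38,[0,-0.4,0],[0,0,0]]]'
```

```text
t: 14.25
tool_pos: [0.6043, 0.0591, 0.1396]
orientation: [-0.263, 3.129, -0.0]
contact_force: [-1.0, -0.7, 5.9]
width: 0.529
finger_force: 50.9
t: 15.5
tool_pos: [0.6041, 0.0433, 0.34]
orientation: [-0.265, 3.128, 0.0]
contact_force: [0.6, -0.1, -2.2]
width: 0.524
finger_force: 51.6
```

```bash
python3 -m inch '[[38,[-0.26,-0.8,0],[0,0,0]],[38,[-0.26,-0.95,0],[0,0,0]],[38,[-0.26,-0.95,0],[0,0,0]],[38,[-0.26,-0.95,0],[0,0,0]],[38,[-0.26,-0.95,0],[0,0,0]],[38,[-0.26,-0.95,0],[0,0,0]],[38,[-0.26,-0.95,0],[0,0,0]],[38,[-0.26,-0.95,0],[0,0,0]],[38,[-0.26,-0.95,0],[0,0,0]],[38,[-0.26,-0.9,0],[0,0,0]]]'
python3 -m inch '[[38,[-0.08,-0.45,0],[0,0,0]],[38,[0,0,0],[0,0,0]],[38,[0,0,-0.6],[0,0,0]],[38,[0,0,-0.9],[0,0,0]],[38,[0,0,-0.9],[0,0,0]],[38,[0,0,-0.9],[0,0,0]],[38,[0,0,-0.8],[0,0,0]],[38,[0,0,-0.4],[0,0,0]],[38,[0,0,-0.15],[0,0,0]],[38,[0,0,0],[0,0,0]]]'
```

```text
t: 16.75
tool_pos: [0.4984, -0.3307, 0.3379]
orientation: [0.262, -3.13, -0.001]
contact_force: [0.9, -0.1, -2.4]
width: 0.526
finger_force: 51.6
t: 18.0
tool_pos: [0.4969, -0.3469, 0.1531]
orientation: [-0.264, 3.13, -0.001]
contact_force: [-0.7, 0.4, -3.8]
width: 0.524
finger_force: 51.9
```

```bash
python3 -m inch '[[38,[0,0,-0.1],[0,0,0]],[38,[0,0,-0.06],[0,0,0]],[38,[0,0,-0.04],[0,0,0]],[38,[0,0,-0.03],[0,0,0]],[38,[0,0,0],[0,0,0]],[38,[0,0,0],[0,0,0]],[38,[0,0,0],[0,0,0]],[38,[0,0,0],[0,0,0]],[38,[0,0,0],[0,0,0]],[38,[0,0,0],[0,0,0]]]'
```

```text
t: 19.25
tool_pos: [0.4969, -0.3471, 0.1446]
orientation: [-0.263, 3.129, -0.001]
contact_force: [-3.3, 3.7, 14.0]
width: 0.524
finger_force: 53.7
```

```bash
python3 -m inch '[[55,[0,0,0],[0,0,0]],[70,[0,0,0],[0,0,0]],[85,[0,0,0.3],[0,0,0]],[85,[0,0,0.8],[0,0,0]],[85,[0,0,0.9],[0,0,0]],[85,[0,0,0.65],[0,0,0]],[85,[0.06,0.5,0],[0,0,0]],[85,[0.06,0.9,0],[0,0,0]],[85,[0.06,0.95,0],[0,0,0]],[85,[0.06,0.95,0],[0,0,0]]]'
python3 -m inch '[[85,[0.06,0.95,0],[0,0,0]],[85,[0.06,0.95,0],[0,0,0]],[85,[0.06,0.95,0],[0,0,0]],[85,[0.06,0.95,0],[0,0,0]],[85,[0.06,0.95,0],[0,0,0]],[85,[0.06,0.95,0],[0,0,0]],[85,[0.06,0.95,0],[0,0,0]],[85,[0.06,0.9,0],[0,0,0]],[85,[0.06,0.7,0],[0,0,0]],[85,[0,0,0],[0,0,0]]]'
python3 - <<'E'
from h import *
f=grab_frame("wrist"); g=grab_frame("top"); 
im=np.hstack([f["frame"][:, :, ::-1],cv2.resize(g["frame"][120:370,100:540,::-1],(845,480))]); cv2.imwrite("pics/w3.png",cv2.resize(im,(798,258)))
E
```

```text
t: 20.5
tool_pos: [0.5058, -0.213, 0.2488]
orientation: [0.263, -3.13, -0.001]
contact_force: [-0.3, 1.0, -0.7]
width: 0.993
finger_force: 0.0
t: 21.75
tool_pos: [0.5271, 0.1171, 0.2487]
orientation: [0.268, -3.129, -0.0]
contact_force: [0.3, -1.1, -1.0]
width: 0.996
finger_force: 0.0
```

View pics/w3.png

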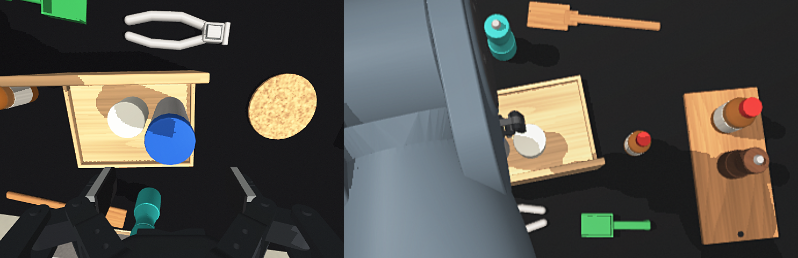

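The bottle and mill stand on the board, and the blue lid at (170,140) is centred between the fingers. I'll descend and grip it.

```bash
python3 -m inch '[[85,[0,0,-0.5],[0,0,0]],[85,[0,0,-0.7],[0,0,0]],[85,[0,0,-0.6],[0,0,0]],[85,[0,0,-0.4],[0,0,0]],[85,[0,0,-0.15],[0,0,0]],[85,[0,0,0],[0,0,0]],[50,[0,0,0],[0,0,0]],[50,[0,0,0],[0,0,0]],[50,[0,0,0],[0,0,0]],[50,[0,0,0],[0,0,0]]]' 50
python3 -m inch '[[50,[0,0,0],[0,0,0]],[50,[0,0,0],[0,0,0]],[50,[0,0,0.3],[0,0,0]],[50,[0,0,0.7],[0,0,0]],[50,[0,0,0.9],[0,0,0]],[50,[0,0,0.9],[0,0,0]],[50,[0,0,0.9],[0,0,0]],[50,[0,0,0.9],[0,0,0]],[50,[0,0,0.3],[0,0,0]],[50,[0,-0.4,0],[0,0,0]]]'
```

```text
t: 23.1
tool_pos: [0.5283, 0.1152, 0.1562]
orientation: [-0.263, 3.129, 0.0]
contact_force: [-0.0, -0.9, 5.9]
width: 0.691
finger_force: 53.2
t: 24.35
tool_pos: [0.528, 0.0992, 0.3524]
orientation: [-0.265, 3.129, 0.0]
contact_force: [-0.0, -1.0, -3.7]
width: 0.689
finger_force: 54.9
```

```bash
python3 -m inch '[[50,[-0.26,-0.8,0],[0,0,0]],[50,[-0.26,-0.95,0],[0,0,0]],[50,[-0.26,-0.95,0],[0,0,0]],[50,[-0.26,-0.95,0],[0,0,0]],[50,[-0.26,-0.95,0],[0,0,0]],[50,[-0.26,-0.95,0],[0,0,0]],[50,[-0.26,-0.95,0],[0,0,0]],[50,[-0.26,-0.95,0],[0,0,0]],[50,[-0.26,-0.95,0],[0,0,0]],[50,[-0.26,-0.95,0],[0,0,0]]]'
python3 -m inch '[[50,[-0.26,-0.95,0],[0,0,0]],[50,[-0.17,-0.8,0],[0,0,0]],[50,[0,-0.25,0],[0,0,0]],[50,[0,0,-0.6],[0,0,0]],[50,[0,0,-0.9],[0,0,0]],[50,[0,0,-0.9],[0,0,0]],[50,[0,0,-0.9],[0,0,0]],[50,[0,0,-0.8],[0,0,0]],[50,[0,0,-0.3],[0,0,0]],[50,[0,0,0],[0,0,0]]]'
```

```text
t: 25.6
tool_pos: [0.4223, -0.2765, 0.3508]
orientation: [0.262, -3.13, -0.001]
contact_force: [0.4, -1.0, -3.5]
width: 0.689
finger_force: 54.8
t: 26.85
tool_pos: [0.4063, -0.3547, 0.1752]
orientation: [0.263, -3.13, -0.001]
contact_force: [-0.5, 0.1, -2.6]
width: 0.686
finger_force: 55.1
```

```bash
python3 -m inch '[[50,[0,0,-0.15],[0,0,0]],[50,[0,0,-0.1],[0,0,0]],[50,[0,0,-0.06],[0,0,0]],[50,[0,0,-0.03],[0,0,0]],[50,[0,0,-0.02],[0,0,0]],[50,[0,0,0],[0,0,0]],[50,[0,0,0],[0,0,0]],[50,[0,0,0],[0,0,0]],[50,[0,0,0],[0,0,0]],[50,[0,0,0],[0,0,0]]]'
```

```text
t: 28.1
tool_pos: [0.4068, -0.355, 0.1612]
orientation: [-0.263, 3.13, -0.001]
contact_force: [-0.7, 2.3, 6.1]
width: 0.689
finger_force: 56.0
```

```bash
python3 -m inch '[[70,[0,0,0],[0,0,0]],[85,[0,0,0],[0,0,0]],[85,[0,0,0],[0,0,0]],[85,[0,0,0.3],[0,0,0]],[85,[0,0,0.8],[0,0,0]],[85,[0,0,0.8],[0,0,0]],[85,[0,0,0.3],[0,0,0]],[85,[0.2,0.5,0],[0,0,0]],[85,[0.3,0.9,0],[0,0,0]],[85,[0.3,0.95,0],[0,0,0]]]'
python3 -m inch '[[85,[0.33,0.95,0],[0,0,0]],[85,[0.33,0.95,0],[0,0,0]],[85,[0.33,0.95,0],[0,0,0]],[85,[0.33,0.95,0],[0,0,0]],[85,[0.33,0.95,0],[0,0,0]],[85,[0.33,0.95,0],[0,0,0]],[85,[0.33,0.95,0],[0,0,0]],[85,[0.2,0.8,0],[0,0,0]],[85,[0.02,0.25,0],[0,0,0]],[85,[0,0,0],[0,0,0]]]'
python3 - <<'E'
from h import *
f=grab_frame("wrist"); g=grab_frame("scene"); 
im=np.hstack([f["frame"][:, :, ::-1],cv2.resize(g["frame"][130:310,180:410,::-1],(613,480))]); cv2.imwrite("pics/w4.png",cv2.resize(im,(798,306)))
m=blob(masks(f)["white"],(320,240)); r=regions_of(f,"jar"); 
for q in r[:2]:
    print(q["score"],q["uv"],fit(f,q["region"].astype(np.uint8),[(.01,.03),(.065,.03),(.065,.031),(.076,.031)],(.54,.0465)))
E
```

```text
t: 29.35
tool_pos: [0.4386, -0.26, 0.2485]
orientation: [0.262, -3.13, -0.0]
contact_force: [0.6, -0.3, -0.3]
width: 0.993
finger_force: 0.0
t: 30.6
tool_pos: [0.5395, 0.0471, 0.2486]
orientation: [0.264, -3.13, 0.0]
contact_force: [-1.3, 0.4, 0.0]
width: 0.995
finger_force: 0.0
0.75 [316.7, 214.3] (array([0.53969742, 0.04684127]), np.float64(0.9484329851078017))
0.64 [198.7, 15.8] (array([ 0.38508862, -0.07461563]), np.float64(0.7566437007874016))
```

View pics/w4.png

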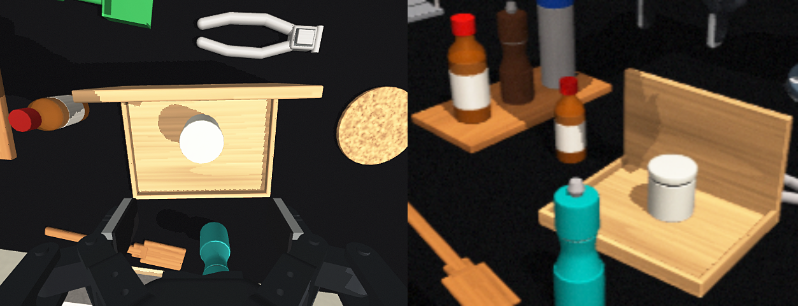

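All three stand on the board, and the jar at (200,142) is centred and free. Now I'll descend to the jar.

```bash
python3 -m inch '[[85,[0,0,-0.5],[0,0,0]],[85,[0,0,-0.8],[0,0,0]],[85,[0,0,-0.8],[0,0,0]],[85,[0,0,-0.8],[0,0,0]],[85,[0,0,-0.5],[0,0,0]],[85,[0,0,-0.4],[0,0,0]],[85,[0,0,-0.4],[0,0,0]],[85,[0,0,-0.3],[0,0,0]],[85,[0,0,-0.2],[0,0,0]],[85,[0,0,0],[0,0,0]]]' 50
```

```text
t: 32.0
tool_pos: [0.5395, 0.0471, 0.0604]
orientation: [0.263, -3.13, 0.0]
contact_force: [-1.3, -0.1, 0.9]
width: 0.993
finger_force: 0.0
```

```bash
python3 -m inch '[[85,[0,0,-0.2],[0,0,0]],[85,[0,0,-0.12],[0,0,0]],[85,[0,0,0],[0,0,0]],[50,[0,0,0],[0,0,0]],[50,[0,0,0],[0,0,0]],[50,[0,0,0],[0,0,0]],[50,[0,0,0],[0,0,0]],[50,[0,0,0],[0,0,0]],[50,[0,0,0],[0,0,0]],[50,[0,0,0],[0,0,0]]]' 50
python3 -m inch '[[50,[0,0,0.3],[0,0,0]],[50,[0,0,0.7],[0,0,0]],[50,[0,0,0.9],[0,0,0]],[50,[0,0,0.9],[0,0,0]],[50,[0,0,0.9],[0,0,0]],[50,[0,0,0.6],[0,0,0]],[50,[-0.1,0.4,0],[0,0,0]],[50,[-0.2,0.8,0],[0,0,0]],[50,[-0.2,0.9,0],[0,0,0]],[50,[-0.2,0.9,0],[0,0,0]]]'
```

```text
t: 33.25
tool_pos: [0.54, 0.0471, 0.0486]
orientation: [-0.263, 3.13, 0.0]
contact_force: [-3.1, 0.4, 6.5]
width: 0.709
finger_force: 52.4
t: 34.5
tool_pos: [0.5105, 0.1687, 0.2191]
orientation: [0.263, -3.129, 0.0]
contact_force: [0.6, -0.2, -3.1]
width: 0.706
finger_force: 54.9
```

```bash
python3 -m inch '[[50,[-0.2,0.9,0],[0,0,0]],[50,[-0.2,0.9,0],[0,0,0]],[50,[-0.2,0.9,0],[0,0,0]],[50,[-0.11,0.9,0],[0,0,0]],[50,[0,0.49,0],[0,0,0]],[50,[0,0,-0.4],[0,0,0]],[50,[0,0,-0.6],[0,0,0]],[50,[0,0,-0.5],[0,0,0]],[50,[0,0,-0.3],[0,0,0]],[50,[0,0,0],[0,0,0]]]'
python3 - <<'E'
from h import *
for n in("wrist","scene","top"):
    f=grab_frame(n)
    for q in regions_of(f,"mat")[:1]: print(n,q["score"],q["uv"],fit(f,q["region"].astype(np.uint8),[(0,.065),(.008,.065)],(.48,.33)))
E
```

```text
t: 35.75
tool_pos: [0.4829, 0.3304, 0.1473]
orientation: [0.263, -3.129, 0.001]
contact_force: [-0.0, -0.0, -1.9]
width: 0.708
finger_force: 55.0
wrist 0.55 [319.3, 212.8] (array([0.46958328, 0.32837165]), np.float64(0.596446481065191))
scene 0.9 [465.1, 310.9] (array([0.48711097, 0.32968625]), np.float64(0.9342197340797761))
top 0.71 [145.7, 290.6] (array([0.48113508, 0.31741893]), np.float64(0.5952513966480447))
```

```bash
python3 -m inch '[[50,[0.05,0,-0.5],[0,0,0]],[50,[0,0,-0.7],[0,0,0]],[50,[0,0,-0.6],[0,0,0]],[50,[0,0,-0.3],[0,0,0]],[50,[0,0,-0.15],[0,0,0]],[50,[0,0,-0.1],[0,0,0]],[50,[0,0,-0.06],[0,0,0]],[50,[0,0,-0.03],[0,0,0]],[50,[0,0,0],[0,0,0]],[50,[0,0,0],[0,0,0]]]'
```

```text
t: 37.3
tool_pos: [0.4854, 0.3307, 0.0506]
orientation: [-0.263, 3.13, 0.0]
contact_force: [1.1, -1.0, -3.1]
width: 0.712
finger_force: 55.0
```

```bash
python3 -m inch '[[50,[0,0,-0.04],[0,0,0]],[50,[0,0,-0.03],[0,0,0]],[50,[0,0,-0.02],[0,0,0]],[50,[0,0,-0.02],[0,0,0]],[50,[0,0,0],[0,0,0]],[50,[0,0,0],[0,0,0]],[50,[0,0,0],[0,0,0]],[50,[0,0,0],[0,0,0]],[50,[0,0,0],[0,0,0]],[50,[0,0,0],[0,0,0]]]'
```

```text
t: 38.55
tool_pos: [0.4854, 0.3307, 0.0466]
orientation: [-0.263, 3.13, 0.0]
contact_force: [-3.3, -2.3, 7.7]
width: 0.709
finger_force: 55.0
```

```bash
python3 -m inch '[[70,[0,0,0],[0,0,0]],[85,[0,0,0],[0,0,0]],[85,[0,0,0],[0,0,0]],[85,[0,0,0.3],[0,0,0]],[85,[0,0,0.9],[0,0,0]],[85,[0,0,0.9],[0,0,0]],[85,[0,0,0.9],[0,0,0]],[85,[0,0,0.9],[0,0,0]],[85,[0,0,0.9],[0,0,0]],[85,[0,0,0.3],[0,0,0]]]'
python3 -m inch '[[85,[-0.11,-0.7,0],[0,0,0]],[85,[-0.11,-0.95,0],[0,0,0]],[85,[-0.11,-0.95,0],[0,0,0]],[85,[-0.11,-0.95,0],[0,0,0]],[85,[-0.11,-0.95,0],[0,0,0]],[85,[-0.11,-0.95,0],[0,0,0]],[85,[-0.11,-0.95,0],[0,0,0]],[85,[-0.11,-0.95,0],[0,0,0]],[85,[-0.11,-0.95,0],[0,0,0]],[85,[-0.11,-0.95,0],[0,0,0]]]'
python3 -m inch '[[85,[-0.11,-0.95,0],[0,0,0]],[85,[-0.11,-0.95,0],[0,0,0]],[85,[-0.11,-0.95,0],[0,0,0]],[85,[-0.11,-0.95,0],[0,0,0]],[85,[-0.11,-0.95,0],[0,0,0]],[85,[-0.11,-0.95,0],[0,0,0]],[85,[-0.11,-0.95,0],[0,0,0]],[85,[-0.1,-0.8,0],[0,0,0]],[85,[0,-0.4,0],[0,0,0]],[85,[0,0,0],[0,0,0]]]'
python3 - <<'E'
from h import *
f=grab_frame("wrist"); g=grab_frame("scene"); 
im=np.hstack([f["frame"][:, :, ::-1],cv2.resize(g["frame"][130:350,180:520,::-1],(742,480))]); cv2.imwrite("pics/w5.png",cv2.resize(im,(798,277)))
q=regions_of(g,"jar")[0]; print(q["score"],q["uv"],fit(g,q["region"].astype(np.uint8),[(.008,.03),(.063,.03),(.063,.031),(.074,.031)],(.485,.33)))
E
```

```text
t: 39.8
tool_pos: [0.4859, 0.3311, 0.253]
orientation: [-0.263, 3.127, 0.003]
contact_force: [0.5, 0.0, -0.0]
width: 0.997
finger_force: 0.0
t: 41.05
tool_pos: [0.4408, -0.0405, 0.2499]
orientation: [0.263, -3.13, -0.0]
contact_force: [0.8, 0.8, 0.6]
width: 0.994
finger_force: 0.0
t: 42.3
tool_pos: [0.4065, -0.3536, 0.2496]
orientation: [0.262, -3.13, -0.001]
contact_force: [0.4, 0.6, -0.8]
width: 0.997
finger_force: 0.0
0.79 [471.3, 293.2] (array([0.48806203, 0.32985998]), np.float64(0.9232153569286142))
```

View pics/w5.png

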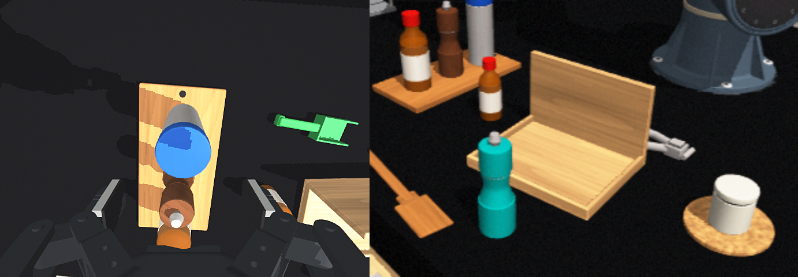

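The jar sits centred on the mat, within about 1 mm in the scene camera. The canister is under the gripper at (185,150), so I'll take it back.

```bash
python3 -m inch '[[85,[0,-0.03,-0.5],[0,0,0]],[85,[0,0,-0.7],[0,0,0]],[85,[0,0,-0.6],[0,0,0]],[85,[0,0,-0.3],[0,0,0]],[85,[0,0,-0.1],[0,0,0]],[85,[0,0,0],[0,0,0]],[50,[0,0,0],[0,0,0]],[50,[0,0,0],[0,0,0]],[50,[0,0,0],[0,0,0]],[50,[0,0,0],[0,0,0]]]' 50
python3 -m inch '[[50,[0,0,0],[0,0,0]],[50,[0,0,0],[0,0,0]],[50,[0,0,0.3],[0,0,0]],[50,[0,0,0.7],[0,0,0]],[50,[0,0,0.9],[0,0,0]],[50,[0,0,0.9],[0,0,0]],[50,[0,0,0.9],[0,0,0]],[50,[0,0,0.9],[0,0,0]],[50,[0,0,0.3],[0,0,0]],[50,[0,0,0],[0,0,0]]]'
```

```text
t: 43.7
tool_pos: [0.407, -0.3547, 0.163]
orientation: [-0.263, 3.129, -0.001]
contact_force: [-0.7, 2.8, 8.5]
width: 0.688
finger_force: 53.0
t: 44.95
tool_pos: [0.4067, -0.3548, 0.3591]
orientation: [-0.263, 3.129, -0.002]
contact_force: [-0.3, -0.1, -3.8]
width: 0.69
finger_force: 55.2
```

```bash
python3 -m inch '[[50,[0.26,0.7,0],[0,0,0]],[50,[0.26,0.95,0],[0,0,0]],[50,[0.26,0.95,0],[0,0,0]],[50,[0.26,0.95,0],[0,0,0]],[50,[0.26,0.95,0],[0,0,0]],[50,[0.26,0.95,0],[0,0,0]],[50,[0.26,0.95,0],[0,0,0]],[50,[0.26,0.95,0],[0,0,0]],[50,[0.26,0.95,0],[0,0,0]],[50,[0.26,0.95,0],[0,0,0]]]'
python3 -m inch '[[50,[0.26,0.95,0],[0,0,0]],[50,[0.18,0.95,0],[0,0,0]],[50,[0,0.62,0],[0,0,0]],[50,[0,0,-0.6],[0,0,0]],[50,[0,0,-0.9],[0,0,0]],[50,[0,0,-0.9],[0,0,0]],[50,[0,0,-0.9],[0,0,0]],[50,[0,0,-0.8],[0,0,0]],[50,[0,0,-0.4],[0,0,0]],[50,[0,0,0],[0,0,0]]]'
```

```text
t: 46.2
tool_pos: [0.5104, 0.0167, 0.3574]
orientation: [0.263, -3.13, 0.0]
contact_force: [-0.7, 0.1, -2.8]
width: 0.686
finger_force: 55.3
t: 47.45
tool_pos: [0.5269, 0.116, 0.1765]
orientation: [0.263, -3.127, 0.001]
contact_force: [-0.1, -0.6, -3.2]
width: 0.69
finger_force: 55.2
```

```bash
python3 -m inch '[[50,[0.03,0,-0.2],[0,0,0]],[50,[0,0,-0.12],[0,0,0]],[50,[0,0,-0.06],[0,0,0]],[50,[0,0,-0.04],[0,0,0]],[50,[0,0,-0.02],[0,0,0]],[50,[0,0,-0.02],[0,0,0]],[50,[0,0,0],[0,0,0]],[50,[0,0,0],[0,0,0]],[50,[0,0,0],[0,0,0]],[50,[0,0,0],[0,0,0]]]'
```

```text
t: 48.7
tool_pos: [0.5294, 0.1163, 0.1596]
orientation: [-0.263, 3.13, 0.0]
contact_force: [-0.4, 0.2, -3.4]
width: 0.689
finger_force: 55.3
```

```bash
python3 -m inch '[[50,[-0.02,0,-0.03],[0,0,0]],[50,[0,0,-0.02],[0,0,0]],[50,[0,0,-0.01],[0,0,0]],[50,[0,0,0],[0,0,0]],[50,[0,0,0],[0,0,0]],[50,[0,0,0],[0,0,0]],[50,[0,0,0],[0,0,0]],[50,[0,0,0],[0,0,0]],[50,[0,0,0],[0,0,0]],[50,[0,0,0],[0,0,0]]]'
```

```text
t: 49.95
tool_pos: [0.529, 0.1164, 0.158]
orientation: [-0.263, 3.129, 0.0]
contact_force: [-0.7, -0.4, 7.8]
width: 0.686
finger_force: 56.7
```

```bash
python3 -m inch '[[70,[0,0,0],[0,0,0]],[85,[0,0,0],[0,0,0]],[85,[0,0,0],[0,0,0]],[85,[0,0,0.3],[0,0,0]],[85,[0,0,0.8],[0,0,0]],[85,[0,0,0.8],[0,0,0]],[85,[0,0,0.4],[0,0,0]],[85,[-0.06,-0.5,0],[0,0,0]],[85,[-0.06,-0.9,0],[0,0,0]],[85,[-0.06,-0.95,0],[0,0,0]]]'
python3 -m inch '[[85,[-0.07,-0.95,0],[0,0,0]],[85,[-0.07,-0.95,0],[0,0,0]],[85,[-0.07,-0.95,0],[0,0,0]],[85,[-0.07,-0.95,0],[0,0,0]],[85,[-0.07,-0.95,0],[0,0,0]],[85,[-0.07,-0.95,0],[0,0,0]],[85,[-0.07,-0.95,0],[0,0,0]],[85,[-0.07,-0.95,0],[0,0,0]],[85,[-0.06,-0.95,0],[0,0,0]],[85,[0,-0.69,0],[0,0,0]]]'
```

```text
t: 51.2
tool_pos: [0.5207, 0.0205, 0.2488]
orientation: [0.264, -3.13, 0.0]
contact_force: [0.4, -0.5, -0.5]
width: 0.99
finger_force: 0.0
t: 52.45
tool_pos: [0.4951, -0.3495, 0.2486]
orientation: [0.261, -3.13, -0.001]
contact_force: [0.2, -0.3, 0.1]
width: 0.993
finger_force: 0.0
```

```bash
python3 -m inch '[[80,[0.03,0.05,-0.5],[0,0,0]],[70,[0,0,-0.8],[0,0,0]],[70,[0,0,-0.7],[0,0,0]],[70,[0,0,-0.4],[0,0,0]],[70,[0,0,-0.15],[0,0,0]],[70,[0,0,0],[0,0,0]],[38,[0,0,0],[0,0,0]],[38,[0,0,0],[0,0,0]],[38,[0,0,0],[0,0,0]],[38,[0,0,0],[0,0,0]]]' 50
python3 -m inch '[[38,[0,0,0],[0,0,0]],[38,[0,0,0],[0,0,0]],[38,[0,0,0.3],[0,0,0]],[38,[0,0,0.7],[0,0,0]],[38,[0,0,0.9],[0,0,0]],[38,[0,0,0.9],[0,0,0]],[38,[0,0,0.9],[0,0,0]],[38,[0,0,0.9],[0,0,0]],[38,[0,0,0.5],[0,0,0]],[38,[0,0,0],[0,0,0]]]'
```

```text
t: 53.7
tool_pos: [0.4983, -0.3457, 0.1484]
orientation: [-0.263, 3.129, -0.002]
contact_force: [0.9, -0.9, 5.0]
width: 0.524
finger_force: 50.9
t: 54.95
tool_pos: [0.4982, -0.3456, 0.3529]
orientation: [-0.263, 3.128, -0.003]
contact_force: [0.0, -0.1, -2.7]
width: 0.52
finger_force: 51.9
```

```bash
python3 -m inch '[[38,[0.25,0.7,0],[0,0,0]],[38,[0.25,0.95,0],[0,0,0]],[38,[0.25,0.95,0],[0,0,0]],[38,[0.25,0.95,0],[0,0,0]],[38,[0.25,0.95,0],[0,0,0]],[38,[0.25,0.95,0],[0,0,0]],[38,[0.25,0.95,0],[0,0,0]],[38,[0.25,0.95,0],[0,0,0]],[38,[0.25,0.95,0],[0,0,0]],[38,[0.25,0.95,0],[0,0,0]]]'
python3 -m inch '[[38,[0.18,0.6,0],[0,0,0]],[38,[0,0.26,0],[0,0,0]],[38,[0,0,0],[0,0,0]],[38,[0,0,-0.6],[0,0,0]],[38,[0,0,-0.9],[0,0,0]],[38,[0,0,-0.9],[0,0,0]],[38,[0,0,-0.9],[0,0,0]],[38,[0,0,-0.9],[0,0,0]],[38,[0,0,-0.5],[0,0,0]],[38,[0,0,0],[0,0,0]]]'
```

```text
t: 56.2
tool_pos: [0.5976, 0.026, 0.3503]
orientation: [0.263, -3.129, -0.0]
contact_force: [0.4, -1.1, -2.1]
width: 0.525
finger_force: 51.9
t: 57.45
tool_pos: [0.6037, 0.0579, 0.162]
orientation: [0.261, -3.128, 0.0]
contact_force: [-0.6, 0.1, -2.0]
width: 0.526
finger_force: 52.0
```

```bash
python3 -m inch '[[38,[0,0.02,-0.2],[0,0,0]],[38,[0,0,-0.12],[0,0,0]],[38,[0,0,-0.06],[0,0,0]],[38,[0,0,-0.04],[0,0,0]],[38,[0,0,-0.03],[0,0,0]],[38,[0,0,-0.02],[0,0,0]],[38,[0,0,0],[0,0,0]],[38,[0,0,0],[0,0,0]],[38,[0,0,0],[0,0,0]],[38,[0,0,0],[0,0,0]]]'
```

```text
t: 58.7
tool_pos: [0.605, 0.0599, 0.1444]
orientation: [-0.263, 3.13, -0.0]
contact_force: [0.3, -0.6, -2.7]
width: 0.524
finger_force: 52.0
```

```bash
python3 -m inch '[[38,[0.01,-0.02,-0.03],[0,0,0]],[38,[0,0,-0.02],[0,0,0]],[38,[0,0,0],[0,0,0]],[38,[0,0,0],[0,0,0]],[38,[0,0,0],[0,0,0]],[38,[0,0,0],[0,0,0]],[38,[0,0,0],[0,0,0]],[38,[0,0,0],[0,0,0]],[38,[0,0,0],[0,0,0]],[38,[0,0,0],[0,0,0]]]'
```

```text
t: 59.95
tool_pos: [0.6058, 0.0591, 0.1433]
orientation: [-0.263, 3.129, 0.0]
contact_force: [-2.0, -1.1, 8.4]
width: 0.519
finger_force: 53.1
```

```bash
python3 -m inch '[[55,[0,0,0],[0,0,0]],[70,[0,0,0],[0,0,0]],[80,[0,0,0.3],[0,0,0]],[80,[0,0,0.8],[0,0,0]],[80,[0,0,0.9],[0,0,0]],[80,[0,0,0.7],[0,0,0]],[80,[-0.04,-0.5,0],[0,0,0]],[80,[-0.04,-0.9,0],[0,0,0]],[80,[-0.05,-0.95,0],[0,0,0]],[80,[-0.05,-0.95,0],[0,0,0]]]'
python3 -m inch '[[80,[-0.05,-0.95,0],[0,0,0]],[80,[-0.05,-0.95,0],[0,0,0]],[80,[-0.05,-0.95,0],[0,0,0]],[80,[-0.05,-0.95,0],[0,0,0]],[80,[-0.05,-0.95,0],[0,0,0]],[80,[-0.05,-0.95,0],[0,0,0]],[80,[0,-0.7,0],[0,0,0]],[80,[0,-0.21,0],[0,0,0]],[80,[0,0,0],[0,0,0]],[80,[0,0,0],[0,0,0]]]'
```

```text
t: 61.2
tool_pos: [0.5976, -0.0747, 0.2501]
orientation: [0.263, -3.13, 0.0]
contact_force: [-0.2, -0.3, -1.1]
width: 0.935
finger_force: 0.0
t: 62.45
tool_pos: [0.5862, -0.3365, 0.2505]
orientation: [-0.264, 3.13, 0.0]
contact_force: [0.8, -0.2, 0.9]
width: 0.934
finger_force: 0.0
```

Down .0885 (−2.2 u) onto the cap, grip and lift.

```bash
python3 -m inch '[[75,[0.01,-0.02,-0.5],[0,0,0]],[65,[0,0,-0.7],[0,0,0]],[60,[0,0,-0.6],[0,0,0]],[60,[0,0,-0.3],[0,0,0]],[60,[0,0,-0.1],[0,0,0]],[60,[0,0,0],[0,0,0]],[25,[0,0,0],[0,0,0]],[25,[0,0,0],[0,0,0]],[25,[0,0,0],[0,0,0]],[25,[0,0,0],[0,0,0]]]' 50
python3 -m inch '[[25,[0,0,0],[0,0,0]],[25,[0,0,0],[0,0,0]],[25,[0,0,0.3],[0,0,0]],[25,[0,0,0.7],[0,0,0]],[25,[0,0,0.9],[0,0,0]],[25,[0,0,0.9],[0,0,0]],[25,[0,0,0.9],[0,0,0]],[25,[0,0,0.9],[0,0,0]],[25,[0,0,0.2],[0,0,0]],[25,[0,0,0],[0,0,0]]]'
```

```text
t: 63.7
tool_pos: [0.5869, -0.3385, 0.1633]
orientation: [-0.263, 3.129, -0.001]
contact_force: [0.3, 0.1, 6.7]
width: 0.386
finger_force: 49.4
t: 64.95
tool_pos: [0.5868, -0.3383, 0.355]
orientation: [-0.263, 3.13, -0.001]
contact_force: [0.7, 0.5, -3.5]
width: 0.38
finger_force: 50.4
```

```bash
python3 -m inch '[[25,[-0.1,0.7,0],[0,0,0]],[25,[-0.1,0.95,0],[0,0,0]],[25,[-0.1,0.95,0],[0,0,0]],[25,[-0.1,0.95,0],[0,0,0]],[25,[-0.1,0.95,0],[0,0,0]],[25,[-0.1,0.95,0],[0,0,0]],[25,[-0.1,0.95,0],[0,0,0]],[25,[-0.1,0.95,0],[0,0,0]],[25,[-0.1,0.47,0],[0,0,0]],[25,[-0.03,0,0],[0,0,0]]]'
python3 -m inch '[[25,[0,0,-0.6],[0,0,0]],[25,[0,0,-0.9],[0,0,0]],[25,[0,0,-0.9],[0,0,0]],[25,[0,0,-0.9],[0,0,0]],[25,[0,0,-0.7],[0,0,0]],[25,[0,0,-0.4],[0,0,0]],[25,[0,0,-0.2],[0,0,0]],[25,[0,0,-0.1],[0,0,0]],[25,[0,0,0],[0,0,0]],[25,[0,0,0],[0,0,0]]]'
```

```text
t: 66.2
tool_pos: [0.5488, -0.0245, 0.3542]
orientation: [0.266, -3.13, 0.0]
contact_force: [-0.8, -0.6, -2.6]
width: 0.381
finger_force: 50.8
t: 67.45
tool_pos: [0.5497, -0.0254, 0.167]
orientation: [-0.263, 3.13, -0.0]
contact_force: [0.3, 0.1, -2.6]
width: 0.384
finger_force: 50.8
```

```bash
python3 -m inch '[[25,[0,0,-0.1],[0,0,0]],[25,[0,0,-0.06],[0,0,0]],[25,[0,0,-0.03],[0,0,0]],[25,[0,0,-0.02],[0,0,0]],[25,[0,0,-0.01],[0,0,0]],[25,[0,0,0],[0,0,0]],[25,[0,0,0],[0,0,0]],[25,[0,0,0],[0,0,0]],[25,[0,0,0],[0,0,0]],[25,[0,0,0],[0,0,0]]]'
```

```text
t: 68.7
tool_pos: [0.5497, -0.0253, 0.1584]
orientation: [-0.263, 3.129, -0.0]
contact_force: [-0.8, 0.7, 6.0]
width: 0.384
finger_force: 51.9
```

```bash
python3 -m inch '[[45,[0,0,0],[0,0,0]],[60,[0,0,0],[0,0,0]],[70,[0,0,0],[0,0,0]],[70,[0,0,0.3],[0,0,0]],[70,[0,0,0.8],[0,0,0]],[70,[0,0,0.9],[0,0,0]],[70,[0,0,0.9],[0,0,0]],[70,[0,0,0.6],[0,0,0]],[70,[-0.4,-0.4,0],[0,0,0]],[70,[-0.7,-0.7,0],[0,0,0]]]'
python3 -m inch '[[70,[-0.7,-0.8,0],[0,0,0]],[70,[-0.7,-0.8,0],[0,0,0]],[70,[-0.7,-0.8,0],[0,0,0]],[70,[-0.7,-0.8,0],[0,0,0]],[70,[-0.7,-0.8,0],[0,0,0]],[70,[-0.7,-0.8,0],[0,0,0]],[70,[-0.6,-0.7,0],[0,0,0]],[70,[0,0,0],[0,0,0]],[70,[0,0,0],[0,0,0]],[70,[0,0,0],[0,0,0]]]'
python3 - <<'E'
from h import *
b=.01
mp=[(b,.027),(b+.055,.027),(b+.08,.018),(b+.102,.023),(b+.144,.023),(b+.15,.008),(b+.16,.008)]
fs=[]
for n,uvb,uvm,uvc in (("top",(319,244),(271,220),(238,257)),("scene",(309,182),(318,240),(368,202))):
    f=grab_frame(n); M=masks(f); fs.append(f)
    print(n,"bottle",fit(f,blob(M["red"],uvb),[(b+.136,.017),(b+.16,.017)],(.55,-.026)))
    print(n,"can",fit(f,blob(M["blue"],uvc),[(b+.138,.03),(b+.16,.03)],(.53,.116)))
    R=regions_of(f,"mill")
    if R:
        r=min(R,key=lambda r:np.hypot(*(np.array(r["uv"])-uvm))); print(n,"mill",r["uv"],fit(f,r["region"].astype(np.uint8),mp,(.6,.06)))
im=np.hstack([cv2.resize(fs[0]["frame"][100:380,90:540,::-1],(771,480)),cv2.resize(fs[1]["frame"][130:350,180:520,::-1],(742,480))]); cv2.imwrite("pics/w6.png",cv2.resize(im,(798,253)))
E
```

```text
t: 69.95
tool_pos: [0.5053, -0.0693, 0.2983]
orientation: [-0.265, 3.13, -0.0]
contact_force: [0.0, -0.5, 0.5]
width: 0.823
finger_force: 0.0
t: 71.2
tool_pos: [0.3139, -0.2888, 0.2978]
orientation: [-0.265, 3.13, -0.0]
contact_force: [0.0, -0.1, 0.6]
width: 0.82
finger_force: 0.0
top bottle (array([ 0.54915027, -0.02564573]), np.float64(0.7869318181818182))
top can (array([0.52845119, 0.11819102]), np.float64(0.8786407766990292))
top mill [272.3, 220.3] (array([0.60246832, 0.05795079]), np.float64(0.9155080213903743))
scene bottle (array([ 0.54635451, -0.02707615]), np.float64(0.6215277777777778))
scene can (array([0.52943788, 0.11714816]), np.float64(0.8143053645116919))
scene mill [318.0, 240.4] (array([0.60631403, 0.05647551]), np.float64(0.8869016307206733))
```

View pics/w6.png

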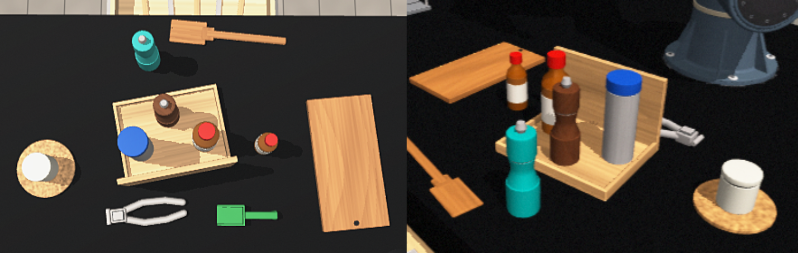

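The picture shows all three tall things upright on their spots, within about 2 mm of where they started. The jar is on the mat and the bystanders are where they were. I'll hand the job in.

```bash
python3 -c "
from workcell import *
print(hand_in())"
```

```text
the job is handed in; nothing more can be done
None
```

The job is handed in at about 71 s: the jar stands centred on the cork mat, and the bottle, mill and canister are back upright within about 2 mm of their original spots; the press, scoop and spatula were not touched.

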